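# Seat a crown under the dental surveyor and hold it

### The job

A crown has just been bonded to the lone molar of the cast on the dental surveyor's table. With the spindle still up, swing the surveyor's arm round until the rubber-tipped rod hangs centred over that crown; then press the spindle knob down until the rod stands on the crown and is pushed about half-way (5 of its 10 mm) into its sleeve, and keep it so while the resin sets. Do not shift the survey table or the things around the surveyor; the program finishes while still holding the spindle down, since its spring lifts it as soon as it is let go.

Things in the scene. Friction and masses are not known exactly. Their poses are not given: they have to be found in the camera images.
- surveyor: Dental surveyor, fixed to the bench: grey base plate 220 x 230 mm, its top 22 mm over the bench, with a 20 mm steel column (top 238 mm over the bench). Origin: on the column's axis at bench height. z up; the plate reaches from 40 mm on the +x side of the column to 180 mm on its -x side, and 115 mm either way in y.
- pivot (a point): Point on the column's axis at the mid-height of the arm, 198 mm over the bench. The arm is an aluminium bar 18 mm wide whose round ends reach from 178 to 218 mm over the bench; it turns about this vertical axis, and the spindle at its free end is 110 mm from the axis.
- swing (a joint): Angle of the arm about the column (rad), -1.35 to 1.35. At 0 it points along the surveyor's -x, over the middle of the plate; it grows counter-clockwise seen from above. It needs a push of about 0.7 N at the knob and stays where it is left.
- knob (a point): Centre of the spindle's knob: an upright knurled steel cylinder 24 mm in diameter and 22 mm high, its centre 276 mm over the bench while the spindle is up and 60 mm above the top of the arm's end, on an upright 10 mm spindle. It can be gripped from above or pressed on its flat top, 11 mm above this centre.
- spindle (a joint): How far the spindle is pressed straight down (m): 0 up, 0.034 fully down. Its spring pushes up with about 2.5 N at 0 and 0.2 N more for each mm, and lifts it back when it is let go. The knob, sleeve and rod move with it.
- tip (a point): Centre of the flat underside of the rubber tip (10 mm in diameter) of the seating rod, straight below the knob: 123 mm over the bench, 153 mm below the knob's centre, while the spindle is up and the rod hangs free. The rod slides in the brass sleeve at the spindle's lower end.
- rod (a joint): How far the sprung seating rod is pushed up into its brass sleeve (m): 0 hanging free, 0.010 fully home. It resists with about 1 N at 0 and 1 N more for each mm, so half-way is about 6 N on the crown.
- crown (a point): Centre of the flat top of the crown, 94.5 mm over the bench: a molar crown 11 x 11 mm and 8.5 mm high, the only tooth behind the front teeth on its side of the horseshoe arch. It lies 110 mm from the column's axis, so the rod can be swung over it; the gap below the raised rod is about 28 mm. The next teeth are about as high and over 25 mm away.
- survey_table: Survey table, a round steel stand (foot 84 mm in diameter, about 1.5 kg) that stands loose on the base plate, with the cast clamped on top: tan stone plinth, grey gum ridge and teeth. Its origin lies on the column's axis at the plate's top (22 mm), not in the table; the table's middle is at (-124, 20) mm in x, y of this frame.
- tin: Bystander: small steel tin, 28 mm in diameter, 18 mm high, on the base plate beside the column. Origin: middle of its underside.
- wax_knife: Bystander: wax knife with a dark wooden handle, 175 mm long, 12 mm thick, lying beside the base plate. Origin: at bench height under it.
- jar: Bystander: amber glass jar, 44 mm in diameter, 50 mm high, beside the base plate. Origin: middle of its underside.
- spare_cast: Bystander: dental cast, 50 x 60 mm, 29 mm high, lying beside the base plate. Origin: middle of its underside.
- articulator: Bystander: open dental articulator with two casts, about 150 x 100 mm and 230 mm high, standing to the left. Origin: under its middle.
- bowl: Bystander: rubber mixing bowl, 120 mm in diameter, 65 mm high, to the right. Origin: middle of its underside.
- brush: Bystander: thin brush with a wooden handle, 160 mm long, lying to the left. Origin: at bench height under it.
Not all that is in view belongs to the job. What is shaped like the survey_table but purple is not meant.

How it is judged (in metres and radians):
On the way:
1. the arm is swung until the rod's tip is centred over the crown (within 5 mm), with the spindle still up (pressed less than 12 mm) (horizontal distance between tip and crown below 0.005 m and value of joint spindle below 0.012 m), for 0.2 s.
At the end, for the whole second after the job is handed in: Through the last second the robot holds the spindle down, the rod's rubber tip stands on the crown within 5 mm of its centre, and the rod is pushed 2.5 to 7.5 mm (about half-way) into its sleeve (horizontal distance between tip and crown below 0.005 m and value of joint rod between 0.0025 and 0.0075 m and contact force between rod and survey_table above 2 N and value of joint spindle above 0.02 m and contact force between any of the fingers, the arm and spindle above 2 N); the arm keeps its last pose, push and grip.
It fails at once if the survey table with the cast is shifted by more than 8 mm (distance of crown from where it was at the start of the episode above 0.008 m).
It fails at once if a bystander (tin, wax knife, jar, spare cast, articulator, bowl or brush) is pushed more than 20 mm (distance of any of tin, wax_knife, jar, spare_cast, articulator, bowl, brush from where it was at the start of the episode above 0.02 m).
It also fails if it takes over 45 s, if anything falls off the work surface, if the arm or the gripper's body presses on something with over 40 N, if the wrist force passes 120 N, or if a joint passes its speed limit or range.

### The arm

A 7-joint arm with a two-finger parallel gripper is mounted at the origin on the work surface. World frame = base frame: x ahead of the robot, y to its left, z up, the work surface at z = 0. Lengths are in m, angles in degrees, forces in N, time in s.
With the tool pointing down it reaches from about 0.425 to 0.875 m from the base axis. Payload 4.7 kg.
Tool frame: the origin (TCP) lies between the finger pads; the fingertips stand 11 mm ahead of it and the grasp point (between the pads) lies 8 mm behind it (env.tcp_to_tips is the distance from the TCP to the fingertips, in m); z points along the fingers, y is the line along which they close (so a half turn about z gives the same grasp; the last joint's range is limited). The gripper opens to 87 mm and grips with 3 to 60 N. Pads are 19 mm wide; open, the fingers measure 117 mm over their backs; the gripper's body (75 mm by 190 mm) begins 51 mm behind the grasp point.
Start: joints at [65.781, 18.392, -4.016, 83.108, 1.295, 78.541, -3.26], TCP at [0.275, -0.589, 0.234] pointing down, gripper open.
Joint ranges: [-163.93, 163.93], [-17.29, 119.83], [-79.2, 71.16], [3.27, 140.29], [-89.18, 269.18], [5.43, 117.66], [-154.24, 154.24]. Speed limits (degrees/s): [147.25, 147.25, 180, 180, 180, 180, 180].

### API

Orientations are given as [roll, pitch, yaw] about the fixed x, y, z axes, in that order (R = Rz(yaw) Ry(pitch) Rx(roll)).
In Python, from cell import env, viewer gives the robot as it stands.
- The arm moves only by the tool step_arm, never from a script. Its arguments are lists of equal length, an entry for each row: "delta_pos": the shift along the tool's x, y, z in units of 0.2 m (1.0 is 0.2 m), a list of three; "rot": the turn, a rotation vector about the tool's x, y, z in units of 1.5 rad (1.0 is 1.5 rad), a list of three; "gripper": the gripper command: -1 is shut, 1 is fully open, values between are in proportion. A call has 1 to 20 rows; each row is the pose to reach, as a shift and turn from the pose commanded when the call began, along the tool's axes at that moment; what a row does not reach only later rows make up. A row lasts 1/8 s, in which the tool goes at most 62.5 mm and 10.7 degrees, less where a joint would pass 70% of its speed; a pose out of reach is approached as far as the arm can. A call with a number of a shift or a turn outside -1 to 1 is refused whole. A call with a gripper value outside its range is refused whole. The fingers move at their own pace and stop on an object; "squeeze" is the grip in N (left out, the last holds). Time passes only in rows, so rows that repeat a pose let the fingers close. It gives the time, the measured TCP pose, the force, the opening and the grip force at its end, in the units of the state.
- env.get_obs(): the state, without advancing time (a new reading comes with each control period).
- viewer.read_camera(name): name is "side" or "top"; returns a dict with "img" (480x640x3 uint8, red, green, blue), "fx", "fy", "cx", "cy" (pixels), "pose" (4x4, takes a point from camera to world coordinates). Camera axes: x right, y down, z forward; pixel columns grow to the right and rows downward; lengths in m; the calibration is good to about 2 mm. A picture is of the moment at which its call begins. There is no depth.
- env.sign_off(): hands the job in; it is judged then, once.
The state is a dict: "time_s": time; "qpos": joint angles; "joint_velocities": joint speeds; "effort": joint torques, N m; "tool_pos": TCP position; "tool_rot": TCP orientation; "force": force on the tool from outside, world axes, zero at the start; "wrist_torque": the same for the moment, N m; "grip_width": finger opening in m; "grasp_force": force on a finger pad.
Only numpy, scipy, OpenCV 4.12 (cv2) and the standard library are available. Lean on these libraries where they do the work, as an engineer would, in place of code of your own. Each camera call takes 0.05 s, during which the arm holds its last target. There are 200 camera calls.

## Working session

There is one attempt and no reset: what is moved stays moved. The work goes in short steps, Python scripts to look and compute and a tool call to move; the robot and the scene stay as the last step left them, time stands still between calls to the robot, and variables do not carry over. Pictures are saved under pics/ and viewed, at most 10 in all, crops included, and the job is handed in when it is done.

Besides the shell and the picture viewer there is one more tool, called after "Emit:" by a JSON object that holds its "api" and its "payload", one argument or row to a line. step_arm: Moves the arm, as the interface text tells. Shifts and turns lie within -1 to 1; 1 stands for 0.2 m of shift or 1.5 rad of turn. Its arguments: {"type":"object","properties":{"delta_pos":{"type":"array"},"rot":{"type":"array"},"gripper":{"type":"array"},"squeeze":{"type":"number"}},"required":["delta_pos","rot","gripper"]}

```bash
mkdir -p pics
python3 - <<'E'
from cell import env, viewer
import cv2, numpy as np
o=env.get_obs(); print(o)
for n in("side","top"):
    c=viewer.read_camera(n); cv2.imwrite(f"pics/{n}0.png",c["img"][:,:,::-1]); print(n,c["fx"],c["fy"],c["cx"],c["cy"],np.round(c["pose"],4).tolist())
E
```

```text
{'time_s': 0.0, 'qpos': array([65.78043652, 18.4388515 , -4.01560542, 83.17300974,  1.29527646,
       78.53865509, -3.25977106]), 'joint_velocities': array([ 0.10047078,  0.0198587 , -0.05394461,  0.01690623, -0.06281931,
        0.12217173,  0.05895979]), 'effort': array([-9.28969166e-04, -4.91285312e+01, -4.04507238e-01, -3.12526023e+01,
       -6.41303463e-02,  4.35921131e-02,  1.64976359e-04]), 'tool_pos': array([ 0.27472521, -0.58853198,  0.23248042]), 'tool_rot': array([-1.79894736e+02,  5.79257669e-03,  2.50296308e+01]), 'force': array([-0.73370343,  0.38802297, -0.87755283]), 'wrist_torque': array([-0.02360503,  0.00566374, -0.06309239]), 'grasp_force': 0.0, 'grip_width': 0.08696489001142392}
side 599.816513591107 599.816513591107 313.118111185374 231.65254728031516 [[0.9989, -0.0092, 0.045, 0.4852], [-0.0407, -0.6352, 0.7713, -1.0615], [0.0215, -0.7723, -0.6349, 1.0692], [0.0, 0.0, 0.0, 1.0]]
top 447.5997206437615 447.5997206437615 327.61374551701397 243.89128429898233 [[0.0057, -0.9884, 0.1518, 0.3853], [-0.9999, -0.0075, -0.0113, -0.0065], [0.0124, -0.1517, -0.9884, 1.1822], [0.0, 0.0, 0.0, 1.0]]
```

View pics/side0.png

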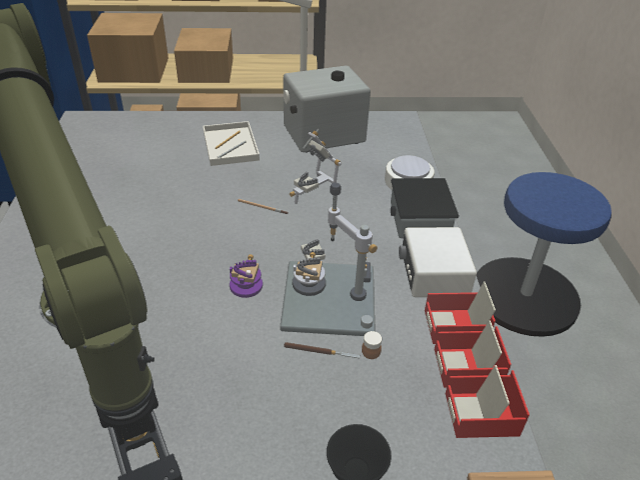

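View pics/top0.png

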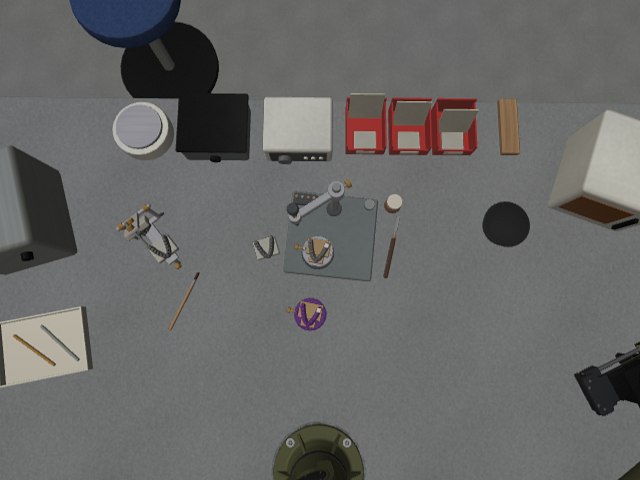

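The side view shows the surveyor's column at about (362,235), its knob at (335,188), the grey table with its cast at (310,270) and a purple look-alike at (246,275). In the top view the column is at (336,188), the knob at (293,211), the grey table at (318,250) and the purple one at (310,314). The grey table stands on the base plate, so it is the one meant. I'll confirm it in an enlarged crop.

Run:
```python
import cv2, numpy as np
t=cv2.imread("pics/top0.png")[170:290,265:385]; s=cv2.imread("pics/side0.png")[175:335,270:390]
t=cv2.resize(t,(400,400),interpolation=cv2.INTER_CUBIC); s=cv2.resize(s,(400,533),interpolation=cv2.INTER_CUBIC)
c=np.zeros((533,800,3),np.uint8); c[:400,:400]=t; c[:,400:]=s
cv2.imwrite("pics/crop0.png",c)
```

```text
(no output)
```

View pics/crop0.png

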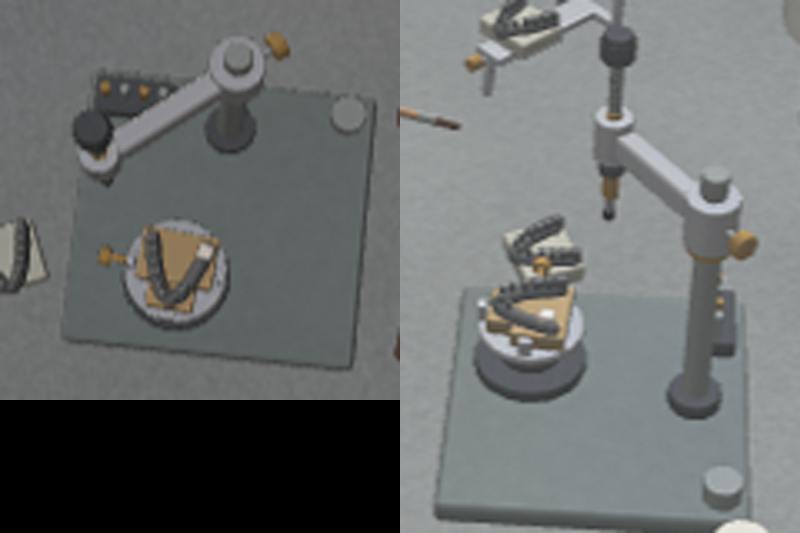

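The crop shows one white crown at top px (326,246) and side px (314,269.5), alone on its side of the arch on the grey table. The knob is at top px (293,209) and side px (335,189), and the column top at top px (336.4,187.4) and side px (364.5,229). Now I'll triangulate.

```bash
cat > h.py <<'E'
import numpy as np, cv2
from cell import env, viewer
def cams(): return {n:viewer.read_camera(n) for n in("side","top")}
def ray(c,p):
    d=np.array([(p[0]-c["cx"])/c["fx"],(p[1]-c["cy"])/c["fy"],1]); P=np.array(c["pose"]); d=P[:3,:3]@d
    return P[:3,3],d/np.linalg.norm(d)
def tri(c,ps,pt):
    A=np.zeros((3,3));b=np.zeros(3);R=[ray(c["side"],ps),ray(c["top"],pt)]
    for o,d in R: M=np.eye(3)-np.outer(d,d);A+=M;b+=M@o
    x=np.linalg.solve(A,b); return x,[np.linalg.norm((np.eye(3)-np.outer(d,d))@(x-o)) for o,d in R]
def atz(c,n,p,z): o,d=ray(c[n],p); return o+d*(z-o[2])/d[2]
def proj(c,X):
    P=np.linalg.inv(c["pose"]); q=P[:3,:3]@X+P[:3,3]; return c["fx"]*q[0]/q[2]+c["cx"],c["fy"]*q[1]/q[2]+c["cy"]
E
python3 - <<'E'
from h import *
np.set_printoptions(precision=4,suppress=True)
c=cams()
for n,ps,pt,z in(("crown",(314.1,269.5),(326.2,245.6),.0945),("knob",(335.1,188.8),(292.9,209),.276),("col",(364.5,229),(336.4,187.4),.238)):
    print(n,*tri(c,ps,pt),atz(c,"side",ps,z),atz(c,"top",pt,z))
# column base / plate corners from top at z=.022
for p in((93,80),(375,95),(352,368),(63,338)): print(atz(c,"top",(265+.3*p[0],170+.3*p[1]),.022))
E
```

```text
crown [ 0.5499 -0.0154  0.0909] [np.float64(0.0013396743633391072), np.float64(0.0013396743633391963)] [ 0.551  -0.0189  0.0945] [ 0.548  -0.0155  0.0945]
knob [0.5975 0.0555 0.2758] [np.float64(0.0005157152089322578), np.float64(0.0005157152089321573)] [0.598  0.0554 0.276 ] [0.597  0.0554 0.276 ]
col [ 0.658  -0.0359  0.2309] [np.float64(0.0011590089787464537), np.float64(0.0011590089787465103)] [ 0.6577 -0.0441  0.238 ] [ 0.6548 -0.0357  0.238 ]
[0.6972 0.0735 0.022 ]
[ 0.6869 -0.1522  0.022 ]
[ 0.4685 -0.1318  0.022 ]
[0.4903 0.0932 0.022 ]
```

The measurements hold up. The knob comes out at z 0.276, and both crown and knob lie about 109 mm from the column. Target swing is about +47°. Moving above the knob.

Emit:
{"api": "step_arm", "payload": {
  "delta_pos": [
    [0.3,-0.2,-0.5],
    [0.6,-0.5,-0.74],
    [0.94,-0.745,-0.74],
    [0.94,-0.745,-0.74],
    [0.94,-0.745,-0.74],
    [0.94,-0.745,-0.74]
  ],
  "rot": [
    [0,0,0],
    [0,0,0],
    [0,0,0],
    [0,0,0],
    [0,0,0],
    [0,0,0]
  ],
  "gripper": [1,1,1,1,1,1]
}}

```text
time_s: 0.95
tool_pos: [0.385, -0.3712, 0.3836]
tool_rot: [179.8, -0.1, 25.4]
force: [-0.3, -0.2, -0.8]
grip_width: 0.0868
grasp_force: 0.0
```

Emit:
{"api": "step_arm", "payload": {
  "delta_pos": [
    [0.94,-0.745,0],
    [0.94,-0.745,0],
    [0.94,-0.745,0],
    [0.94,-0.745,0],
    [0.94,-0.745,0],
    [0.94,-0.745,0]
  ],
  "rot": [
    [0,0,0],
    [0,0,0],
    [0,0,0],
    [0,0,0],
    [0,0,0],
    [0,0,0]
  ],
  "gripper": [1,1,1,1,1,1]
}}

```text
time_s: 1.7
tool_pos: [0.4891, -0.1616, 0.3809]
tool_rot: [180.0, 0.1, 24.9]
force: [-0.5, -0.9, 0.8]
grip_width: 0.0872
grasp_force: 0.0
```

Emit:
{"api": "step_arm", "payload": {
  "delta_pos": [
    [0.94,-0.745,0],
    [0.94,-0.745,0],
    [0.94,-0.745,0],
    [0.94,-0.745,0],
    [0.94,-0.745,0],
    [0.94,-0.745,0],
    [0.94,-0.745,0],
    [0.94,-0.745,0],
    [0.94,-0.745,0],
    [0.94,-0.745,0],
    [0.94,-0.745,0]
  ],
  "rot": [
    [0,0,0.96],
    [0,0,0.96],
    [0,0,0.96],
    [0,0,0.96],
    [0,0,0.96],
    [0,0,0.96],
    [0,0,0.96],
    [0,0,0.96],
    [0,0,0.96],
    [0,0,0.96],
    [0,0,0.96]
  ],
  "gripper": [1,1,1,1,1,1,1,1,1,1,1]
}}

```text
time_s: 3.08
tool_pos: [0.5971, 0.0525, 0.3814]
tool_rot: [179.9, -0.1, -57.6]
force: [0.8, 0.3, 0.7]
grip_width: 0.0873
grasp_force: 0.0
```

Emit:
{"api": "step_arm", "payload": {
  "delta_pos": [
    [-0.012,-0.01,0.2],
    [-0.012,-0.01,0.4],
    [-0.012,-0.01,0.565],
    [-0.012,-0.01,0.565],
    [-0.012,-0.01,0.565]
  ],
  "rot": [
    [0,0,0],
    [0,0,0],
    [0,0,0],
    [0,0,0],
    [0,0,0]
  ],
  "gripper": [1,1,1,1,1]
}}

```text
time_s: 3.7
tool_pos: [0.5981, 0.0569, 0.2699]
tool_rot: [-179.9, -0.1, -57.5]
force: [-0.1, 0.2, -0.3]
grip_width: 0.0871
grasp_force: 0.0
```

Run:
```python
from h import *
c=cams()
s=cv2.resize(c["side"]["img"][120:280,250:410,::-1],(400,400),interpolation=cv2.INTER_CUBIC)
t=cv2.resize(c["top"]["img"][140:300,240:400,::-1],(400,400),interpolation=cv2.INTER_CUBIC)
cv2.imwrite("pics/c1.png",np.hstack([t,s])); print(env.get_obs()["tool_pos"])
```

```text
[0.59839556 0.05727436 0.27061777]
```

View pics/c1.png

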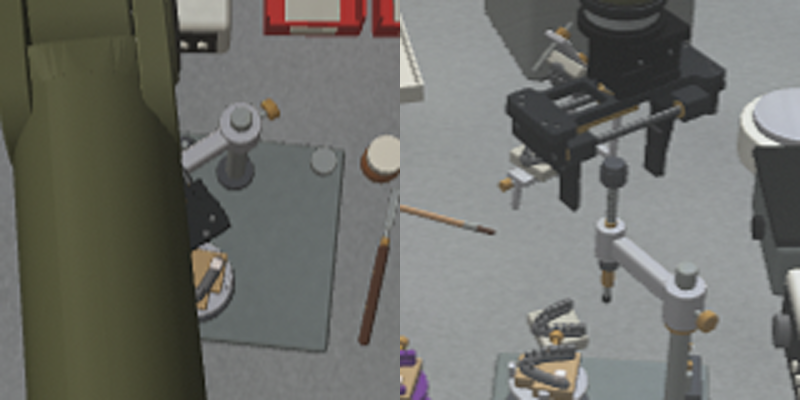

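The knob at crop (612,173) lies midway between the fingers at (568,190) and (655,160). In the top view the arm hides it, but the crown is still visible at (217,263). Closing on the knob.

Emit:
{"api": "step_arm", "payload": {
  "delta_pos": [
    [0,0,0],
    [0,0,0],
    [0,0,0],
    [0,0,0],
    [0,0,0],
    [0,0,0],
    [0,0,0],
    [0,0,0]
  ],
  "rot": [
    [0,0,0],
    [0,0,0],
    [0,0,0],
    [0,0,0],
    [0,0,0],
    [0,0,0],
    [0,0,0],
    [0,0,0]
  ],
  "gripper": [0.2,-0.2,-0.5,-0.7,-1,-1,-1,-1],
  "squeeze": 30
}}

```text
time_s: 4.8
tool_pos: [0.5973, 0.0578, 0.2685]
tool_rot: [180.0, -0.0, -57.5]
force: [0.4, 0.1, -0.3]
grip_width: 0.0229
grasp_force: 30.0
```

Run:
```python
from h import *
o=env.get_obs();p=o["tool_pos"];yaw=o["tool_rot"][2];print(p,yaw,o["force"],o["grip_width"])
piv=np.array([.656,-.0365]);cr=np.array([.549,-.0165])
v=p[:2]-piv;w=cr-piv;print("r",np.hypot(*v),np.hypot(*w))
a=np.arctan2(v[1],v[0]);b=np.arctan2(w[1],w[0]);print(np.degrees([a,b]))
r=.110;y=np.radians(yaw);X=np.array([np.cos(y),np.sin(y)]);Y=np.array([np.sin(y),-np.cos(y)])
for t in np.linspace(0,1,9)[1:]:
    d=v*0+r*np.array([np.cos(a+t*(b-a)),np.sin(a+t*(b-a))])-r*v/np.hypot(*v)
    print(np.round([d@X/.2,d@Y/.2,-t*(b-a)/1.5],3))
```

```text
[0.59731605 0.0577615  0.26850929] -57.47280261765084 [ 0.3871307   0.08309101 -0.34458919] 0.022852261217171363
r 0.11103619758580782 0.10885311203635842
[121.90496691 169.41267868]
[ 0.002  0.057 -0.069]
[ 0.011  0.113 -0.138]
[ 0.025  0.169 -0.207]
[ 0.044  0.222 -0.276]
[ 0.069  0.273 -0.345]
[ 0.099  0.322 -0.415]
[ 0.135  0.366 -0.484]
[ 0.174  0.407 -0.553]
```

Emit:
{"api": "step_arm", "payload": {
  "delta_pos": [
    [0.001,0.028,0],
    [0.002,0.057,0],
    [0.006,0.085,0],
    [0.011,0.113,0],
    [0.018,0.141,0],
    [0.025,0.169,0],
    [0.034,0.196,0],
    [0.044,0.222,0],
    [0.056,0.248,0],
    [0.069,0.273,0],
    [0.084,0.298,0],
    [0.099,0.322,0],
    [0.117,0.344,0],
    [0.135,0.366,0],
    [0.154,0.387,0],
    [0.174,0.407,0],
    [0.174,0.407,0],
    [0.174,0.407,0]
  ],
  "rot": [
    [0,0,-0.035],
    [0,0,-0.069],
    [0,0,-0.104],
    [0,0,-0.138],
    [0,0,-0.173],
    [0,0,-0.207],
    [0,0,-0.242],
    [0,0,-0.276],
    [0,0,-0.311],
    [0,0,-0.345],
    [0,0,-0.38],
    [0,0,-0.415],
    [0,0,-0.45],
    [0,0,-0.484],
    [0,0,-0.518],
    [0,0,-0.553],
    [0,0,-0.553],
    [0,0,-0.553]
  ],
  "gripper": [-1,-1,-1,-1,-1,-1,-1,-1,-1,-1,-1,-1,-1,-1,-1,-1,-1,-1]
}}

```text
time_s: 7.05
tool_pos: [0.5486, -0.0168, 0.2685]
tool_rot: [179.9, -0.2, -10.1]
force: [4.0, -2.9, -3.4]
grip_width: 0.0225
grasp_force: 30.0
```

Run:
```python
from h import *
c=cams(); o=env.get_obs(); print(o["tool_pos"],o["tool_rot"],o["force"])
s=cv2.resize(c["side"]["img"][200:310,275:385,::-1],(550,550),interpolation=cv2.INTER_CUBIC)
cv2.imwrite("pics/c2.png",s)
for n,X in(("tip",[*o["tool_pos"][:2],.123]),("crown",[.549,-.0165,.0945])):
    u=proj(c["side"],np.array(X)); print(n,(u[0]-275)*5,(u[1]-200)*5)
```

```text
[ 0.54859164 -0.01681404  0.26852516] [ 1.79920181e+02 -1.78353276e-01 -1.00939275e+01] [ 5.42510089 -1.56754859 -2.58249374]
tip 191.6390042421932 300.07174760261023
crown 191.16995412904515 344.061108863703
```

View pics/c2.png

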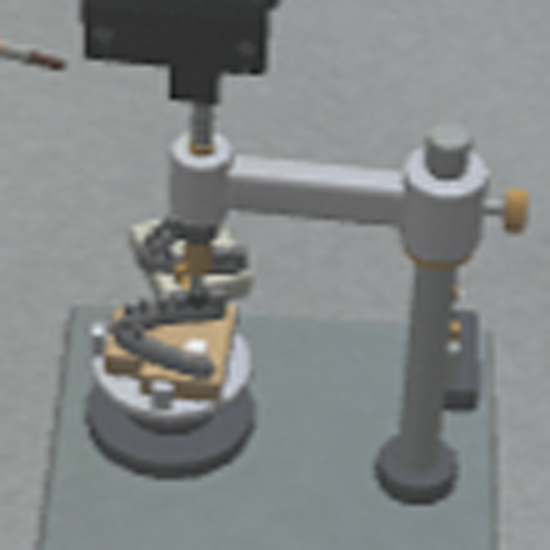

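The crown is at crop px (197,347), close to its prediction of (191,344). The rod tip hangs at about (196,300) against dark teeth. I'll enlarge it for a relative measurement.

Run:
```python
from h import *
c=cams()
a=np.mean([viewer.read_camera("side")["img"][240:280,295:335,::-1].astype(float) for _ in range(4)],0)
s=cv2.resize(np.clip(a*1.5,0,255).astype(np.uint8),(400,400),interpolation=cv2.INTER_CUBIC)
a=c["top"]["img"][220:270,300:350,::-1]
t=cv2.resize(a,(400,400),interpolation=cv2.INTER_CUBIC)
cv2.imwrite("pics/c3.png",np.hstack([s,t]))
```

```text
(no output)
```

View pics/c3.png

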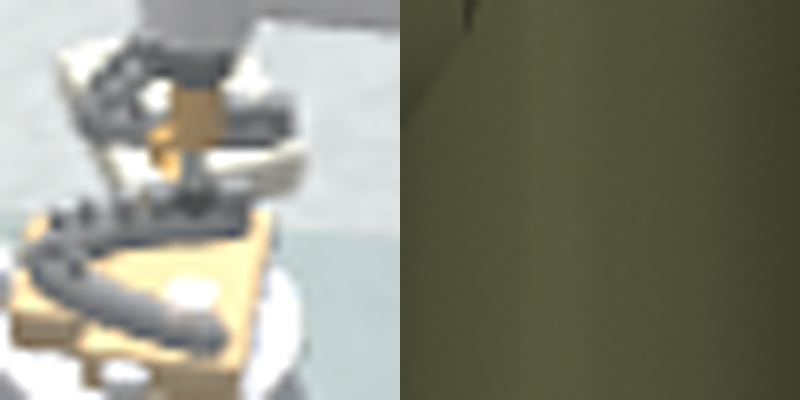

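The left half shows the crown top at (192,290) and the rubber tip's end at about (195,205). They are aligned in x, with possibly 1–2 mm of offset in y. The arm hides the right half. I'll refine the crown centroid by threshold in the saved images.

Run:
```python
from h import *
c=cams()
t=cv2.imread("pics/top0.png").astype(int); s=cv2.imread("pics/side0.png").astype(int); s2=c["side"]["img"][:,:,::-1].astype(int)
for n,I,(u,v) in(("top",t,(326,245)),("side",s,(314,269)),("side",s2,(314,269))):
    P=I[v-5:v+6,u-5:u+6]; b=P.min(2); print(n,"cols",u-5,"rows",v-5); print(b)   # min channel: white crown stands out of tan and grey
    w=np.clip(b-145,0,None)*1.; k,w2=cv2.connectedComponents((w>0).astype(np.uint8)); w*=(w2==w2[5,5]); yy,xx=np.mgrid[v-5:v+6,u-5:u+6]
    p=((w*xx).sum()/w.sum(),(w*yy).sum()/w.sum()); print(p,atz(c,n,p,.0945))
print(s2[244:268,304:326].max(2))
```

```text
top cols 321 rows 240
[[100  95 116 118 115 119 127  84  90  91  91]
 [ 88  86  90  88  84  90 104  83  93  88  93]
 [ 89  88  88  86  80  81  77  73  89  75  94]
 [ 88  88  87  84 143 146 113  91  72  70  93]
 [ 89  88  86  90 171 173 159 138  67  65 107]
 [ 88  88  84 144 173 173 172 145  64  97 134]
 [ 89  87  82 144 169 172 178 115  59 110 145]
 [ 88  89  79 102 116 127 135  78  64 128 145]
 [ 89  82  81  88  76  72  67  65  70 138 142]
 [ 89  79  87  90  77  59  50  83  68 138 142]
 [ 82  83  90  85  69  50  62  92  79 134 136]]
(np.float64(325.9830508474576), np.float64(245.0593220338983)) [ 0.54932291 -0.01495671  0.0945    ]
side cols 309 rows 264
[[ 72  79  83  93  92  93 100 110 118 130 131]
 [126 127 127 128 128 128 130 131 131 134 135]
 [130 130 130 130 129 129 130 132 132 132 135]
 [129 128 127 134 145 141 135 127 131 131 134]
 [129 128 138 187 225 225 210 160 129 132 131]
 [124 121 147 203 233 236 225 161 130 132 131]
 [109 119 130 150 165 179 175 139 131 133 124]
 [ 93  99 114 124 118 119 120 118 129 135 120]
 [ 79  81  91  98  98 101 110 110 117 136 115]
 [ 66  71  75
[... 2360 characters left out ...]
1  52  62  73  68  73 117 153
  150 150 150 150]
 [ 86 107  88  68  83  93  69  71  75  71  56  68  79  75  72  73 153 190
  146 156 155 151]
 [ 95 109  94  78  86  88  84  85  88  87  83  83  84  82  77  76 149 184
  135 150 152 154]
 [ 95  92  84  80  80  78  77  76  76  74  74  74  71  71  67 105 171 168
  122 144 144 143]
 [ 77  74  71  69  67  71  86  98 116 115 115 130 151 166 189 189 192 161
  113 141 141 142]
 [ 67  85 130 164 185 185 185 186 187 188 187 188 189 191 196 195 186 152
  134 142 140 139]
 [151 170 188 190 192 191 190 190 190 190 190 191 191 192 192 197 178 133
  143 138 139 139]
 [131 149 180 192 189 189 189 189 192 198 194 192 189 190 192 197 170 137
  193 165 139 139]]
```

The tip-to-crown offset is (0.25, -9.0) px, against (0.1, -8.8) px predicted for perfect alignment, so they agree within about 1 mm. Pressing down about 33 mm with a firmer grip.

Emit:
{"api": "step_arm", "payload": {
  "delta_pos": [
    [0,0,0],
    [0,0,0],
    [0,0,0.02],
    [0,0,0.04],
    [0,0,0.06],
    [0,0,0.08],
    [0,0,0.1],
    [0,0,0.12],
    [0,0,0.135],
    [0,0,0.145],
    [0,0,0.155],
    [0,0,0.165],
    [0,0,0.165],
    [0,0,0.165]
  ],
  "rot": [
    [0,0,0],
    [0,0,0],
    [0,0,0],
    [0,0,0],
    [0,0,0],
    [0,0,0],
    [0,0,0],
    [0,0,0],
    [0,0,0],
    [0,0,0],
    [0,0,0],
    [0,0,0],
    [0,0,0],
    [0,0,0]
  ],
  "gripper": [-1,-1,-1,-1,-1,-1,-1,-1,-1,-1,-1,-1,-1,-1],
  "squeeze": 50
}}

```text
time_s: 9.3
tool_pos: [0.5487, -0.0164, 0.2384]
tool_rot: [180.0, -0.3, -10.0]
force: [1.7, -4.8, 11.1]
grip_width: 0.0225
grasp_force: 50.0
```

Run:
```python
from h import *
for i in range(4):
    c=viewer.read_camera("side"); o=env.get_obs(); print(o["tool_pos"],o["force"],o["grasp_force"],o["grip_width"])
cv2.imwrite("pics/c4.png",cv2.resize(np.clip(c["img"][195:285,285:375,::-1]*1.3,0,255).astype(np.uint8),(540,540),interpolation=cv2.INTER_CUBIC))
```

```text
[ 0.54870507 -0.01635137  0.23844182] [ 0.95919204 -3.11705566 10.42189831] 49.99995800899342 0.02220124167807093
[ 0.54872209 -0.01639662  0.23843445] [ 0.76787702 -4.06709645 11.46322098] 49.99991981196217 0.022160032476831806
[ 0.54869034 -0.01634309  0.23840264] [ 1.35965081 -2.94103537 11.30626786] 50.00000583124347 0.022573319590694765
[ 0.54869947 -0.0163969   0.23843773] [ 1.61866888 -3.78733208 10.56242245] 49.999978050473146 0.022129483300761952
```

View pics/c4.png

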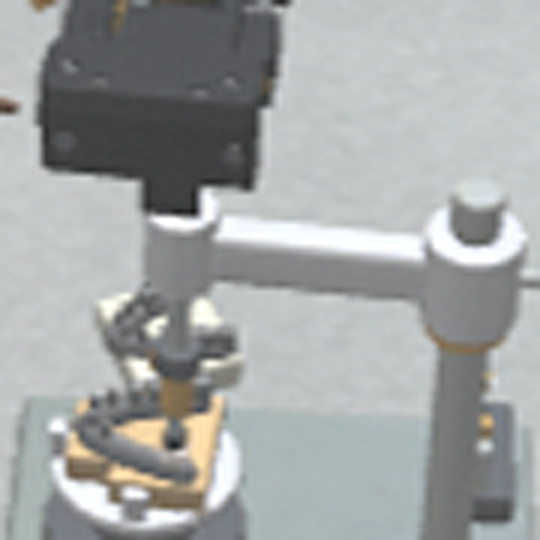

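The rubber tip at (175,435) stands on the crown. Travel is 30.1 mm and the force of about 11 N matches a rod push of about 1.6 mm. It needs about 3.3 mm more, or about 15 N.

Emit:
{"api": "step_arm", "payload": {
  "delta_pos": [
    [0,0,0.01],
    [0,0,0.02],
    [0,0,0.02],
    [0,0,0.02],
    [0,0,0.02]
  ],
  "rot": [
    [0,0,0],
    [0,0,0],
    [0,0,0],
    [0,0,0],
    [0,0,0]
  ],
  "gripper": [-1,-1,-1,-1,-1]
}}

```text
time_s: 10.12
tool_pos: [0.5487, -0.0164, 0.2353]
tool_rot: [-180.0, -0.3, -10.0]
force: [-1.4, -3.3, 14.6]
grip_width: 0.0226
grasp_force: 50.0
```

Run:
```python
from h import *
for i in range(12):
    c=viewer.read_camera("side"); o=env.get_obs()
    if i%4==3: print(o["tool_pos"],o["force"],o["time_s"])
cv2.imwrite("pics/c5.png",cv2.resize(np.clip(c["img"][240:285,290:335,::-1]*1.3,0,255).astype(np.uint8),(540,540),interpolation=cv2.INTER_CUBIC))
```

```text
[ 0.54874546 -0.01634728  0.23529172] [-0.68083906 -3.01270452 14.58147961] 10.325
[ 0.54873906 -0.01633882  0.23530233] [-1.56916399 -3.69727075 15.06209487] 10.525
[ 0.54875487 -0.01638736  0.23531664] [-0.47211825 -2.3697792  14.41263542] 10.725
```

View pics/c5.png

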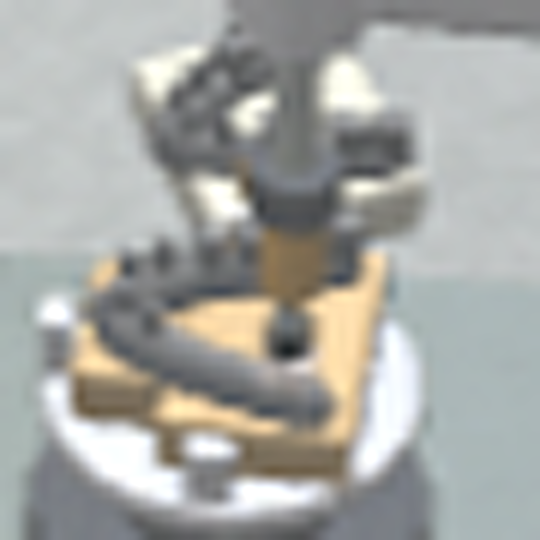

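Run:
```python
from h import *
c=viewer.read_camera("side");I=c["img"].astype(int)
print(I[262:276,308:321].min(2))
X=np.array([.550274,-.016226,.0945])
for n,d in(("crown near edge",-.0055),("tip near edge if centred",-.005),("far",.005)):print(n,proj(c,X+[0,d,0]))
```

```text
[[ 82  87  81  77  65  64  62  61  65  76  71  74 107]
 [ 76  75  73  73  63  63  63  61  63  70  58  85 120]
 [ 61  71  81  78  70  61  61  58  82 119 130 131 132]
 [126 126 128 129 116  79  66  99 133 134 134 134 126]
 [129 131 132 126 110  91  86  90 115 135 133 135 121]
 [131 129 131 119  86  79  82  77 107 133 133 136 115]
 [127 129 132 119  78  50  51  70 112 133 133 133 115]
 [124 124 124 119  84  40  38  92 137 134 131 131 109]
 [102 110 122 131 128 118 146 164 139 133 133 124 130]
 [ 87  93  99 115 126 117 121 124 121 130 135 121 122]
 [ 75  79  81  91 100  98 103 112 110 118 136 115 137]
 [ 75  66  71  76  79  78  84  91  87  96 120 117 142]
 [127 121 100  77  66  70  74  74  67  89 121 113 136]
 [103 115 120 125 125 106  88  87  87 112 127 116 153]]
crown near edge (np.float64(313.86002981915), np.float64(270.30948138719356))
tip near edge if centred (np.float64(313.8512659958149), np.float64(270.165245533548))
far (np.float64(313.67698097274325), np.float64(267.2968457359562))
```

The tip's near edge is at row 269.85, against 270.17 if perfectly centred, so it is off centre by about 1 mm. The rod is in about 4.7 mm and the hold is steady at 14.6 N. Handing in.

```bash
python3 -c "
from cell import env
print(env.sign_off())"
```

```text
the job is handed in; nothing more can be done
None
```

I handed the job in with the rod standing about 1 mm off the crown's centre, pushed about 4.7 mm into its sleeve (estimated from travel and force), and the gripper still holding the spindle down at about 14.6 N; no verdict came back.

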